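Lock the wafer transport case with the T-key

TASK

Lock the lid of the wafer transport case: take the orange-winged T-key from the rack, pass its crossbar down through the slot in the lid until the collar rests on the lid, then give it a quarter turn, either way, so that the crossbar lies square across the slot, and let go. Leave the lid shut and the black and blue pins where they stand in the rack.

Things in the scene. Friction and masses are not known exactly. Their poses are not given: they have to be found in the camera images.
- key_grip (a point): Centre of the T-key's orange wing, an upright blade 16 mm thick (x), 46 long (y), 48 high; z up. Steel collar (56 mm across, 6 thick) under it, underside 30 mm below this point. Then a 12 mm shank and a crossbar 60 mm long along y (parallel to the wing), 12 wide, top 52 and underside 62 mm below this point. About 0.12 kg. Starts upright in any of the rack's three places.
- case_slot (a point): Centre of the slot in the white lid of the grey case, on the lid's top face, 90 mm above the desk. Slot 78 mm long (y), 30 wide (x); z up. Lid and keeper frame below reach 14 mm down, same slot, then 60 mm free depth. Collar on the lid: key_grip is 30 mm above this point, crossbar 8 mm clear under the keeper, free to turn. Orange marks on the x axis show where the locked wing points.
- case_lid (a joint): Hinge of the case's lid (case 130 mm in slot x, 180 in slot y, fixed to the desk) along its far edge: 0 is shut, grows in rad as it opens; lies shut by its own weight, 0.35 kg.
- rack: Aluminium rack, 66 mm (x) by 290 mm (y), top face 50 mm above the desk, fixed; origin at the centre of its underside. Three places at y = -92, 0, +92 mm, each a slot 72 mm long (y), 22 wide. Key and pins hang upright, collar on the top face, wing along rack y; lift 35 mm or more straight up to clear.
- black_pin_grip (a point): Bystander: plain straight pin without crossbar, black round knob 36 mm across, this point 30 mm above its collar's underside; stands in the rack and stays there.
- blue_pin_grip (a point): Bystander: plain straight pin without crossbar, blue round knob 36 mm across, this point 30 mm above its collar's underside; stands in the rack and stays there.
Things that resemble listed ones, but are neither listed nor needed, are in the scene too. Leave any pink or yellow look-alike of the part that bears key_grip alone.

How it is judged:
By the outcome, as a careful person would: the job done as asked, in the order asked, and still so for the second after the job is handed in, with the robot touching nothing.
It also fails if it takes over 43 s, if anything falls off the work surface, if the arm or the gripper's body presses on something with over 40 N, if the wrist force passes 120 N, or if a joint passes its speed limit or range.

ROBOT

A 6-joint arm with a two-finger parallel gripper is mounted at the origin on a cart in front of the work surface, level with it; the furniture and walls round the work are solid. World frame = base frame: x ahead of the robot, y to its left, z up, the work surface at z = 0. Lengths are in m, angles in degrees, forces in N, time in s.
With the tool pointing down it reaches from about 0.275 to 0.975 m from the base axis. Payload 8.4 kg.
Tool frame: the origin (TCP) lies midway between the tips of the shut fingers; the grasp point (between the pads) lies 19 mm behind it (robot.grip_depth is the distance from the TCP to the grasp point, in m); z points along the fingers, y is the line along which they close (so a half turn about z gives the same grasp; the last joint's range is limited). The gripper opens to 92 mm and grips with 3 to 60 N. Pads are 20 mm wide; open, the fingers measure 128 mm over their backs; the gripper's body (75 mm by 189 mm) begins 69 mm behind the grasp point.
Start: joints at [66.555, 20.225, 93.587, -0, 66.188, -0.138], TCP at [0.247, 0.574, 0.215] pointing down, gripper open.
Joint ranges: [-150.9, 150.9], [-52.94, 120.26], [3.33, 152.33], [-74.26, 254.26], [0, 154.13], [-172.89, 172.89]. Speed limits (degrees/s): [127.2, 127.2, 159.86, 180, 180, 180].

INTERFACE

Orientations are given as a 3x3 rotation matrix whose columns are the frame's x, y, z axes.
In Python, from station import robot gives the robot as it stands. Calls block until the motion is done:
- robot.move_ptp(position, orientation): joint-space move of the TCP to a pose.
- robot.move_straight(position, rot=None, rate=0.15, threshold=None): straight line of the TCP; rot=None keeps the orientation; rate is the mean speed in m/s. With threshold (N) it stops when the force on the tool has changed by that much, and returns True; else False.
- robot.goto_joints(angles): joint-space move.
- robot.open() and robot.close(): open the fingers fully, or close them until they stop; the grip force is fixed at half the most.
- robot.pause(seconds).
- robot.solve_ik(position, orientation): joint angles nearest the present ones, or None.
- robot.observe(): the state.
- robot.snapshot(name): name is "scene" or "top" or "wrist"; returns (picture, depth): 480x640x3 uint8, red, green, blue; 480x640 float32, m along the optical axis (not along the pixel's ray), 0 where there is no reading.
- robot.camera_params(name): a dict with "camera_matrix" (3x3 intrinsics, pixels), "dist_coeffs" ([k1, k2, p1, p2, k3] as OpenCV has them; the pictures are not rectified), "rvec" (rotation vector, rad) and "tvec" (3), from world to camera coordinates, as OpenCV has them. Camera axes: x right, y down, z forward; pixel columns grow to the right and rows downward; lengths in m; the calibration is good to about 2 mm. A picture is of the moment at which its call begins: read the wrist's pose just before it. camera_params takes no time and is no camera call; for the wrist camera it gives the pose at the moment of the call.
A pose or a line that the arm cannot do raises robot.PlanningError and nothing moves.
- robot.job_done(): hands the job in; it is judged then, once.
The state is a dict: "time_s": time; "q": joint angles; "dq": joint speeds; "joint_efforts": joint torques, N m; "eef_pos": TCP position; "ee_rot": TCP orientation; "wrist_force": force on the tool from outside, world axes, zero at the start; "wrist_torque": the same for the moment, N m; "grip_width": opening from 0.0 (shut) to 1.0 (fully open); "grasp_force": force on a finger pad.
Only numpy, scipy, OpenCV 4.12 (cv2) and the standard library are available. Lean on these libraries where they do the work, as an engineer would, in place of code of your own. Each camera call takes 0.05 s, during which the arm holds its last target. There are 200 camera calls.

## Working session

There is one attempt and no reset: what is moved stays moved. The work goes in short steps, each a Python script; the robot and the scene stay as the last script left them, time stands still between calls to the robot, and variables do not carry over. Pictures are saved under pics/ and viewed, at most 10 in all, crops included, and the job is handed in when it is done.

```bash
ls; mkdir -p pics
cat > h.py <<'E'
import numpy as np, cv2
from station import robot
def snap(n,f=None):
    P=robot.camera_params(n); im,d=robot.snapshot(n)
    if f: cv2.imwrite('pics/'+f,im[:,:,::-1])
    return P,im,d
def ray(P,uv):
    K=np.array(P['camera_matrix'],float);D=np.array(P['dist_coeffs'],float)
    R=cv2.Rodrigues(np.array(P['rvec'],float))[0];t=np.array(P['tvec'],float).ravel()
    p=cv2.undistortPoints(np.array(uv,float).reshape(-1,1,2),K,D).reshape(-1,2)
    d=np.c_[p,np.ones(len(p))]@R
    return -R.T@t,d
def onz(P,uv,z):
    c,d=ray(P,uv); return c+d*((z-c[2])/d[:,2])[:,None]
def bydepth(P,uv,dep):
    c,d=ray(P,uv); return c+d*np.asarray(dep).reshape(-1,1)
E
python3 - <<'E'
from h import *
a=snap('scene','s.png');b=snap('top','t.png')
s=robot.observe();print(s['time_s'],s['eef_pos'],s['ee_rot'])
E
```

```text
pics
0.1 [0.24713744 0.57360084 0.21395989] [[-9.18388005e-01  3.95680758e-01 -4.57423998e-04]
 [ 3.95681023e-01  9.18387352e-01 -1.09574363e-03]
 [-1.34722572e-05 -1.18731180e-03 -9.99999295e-01]]
```

View pics/s.png

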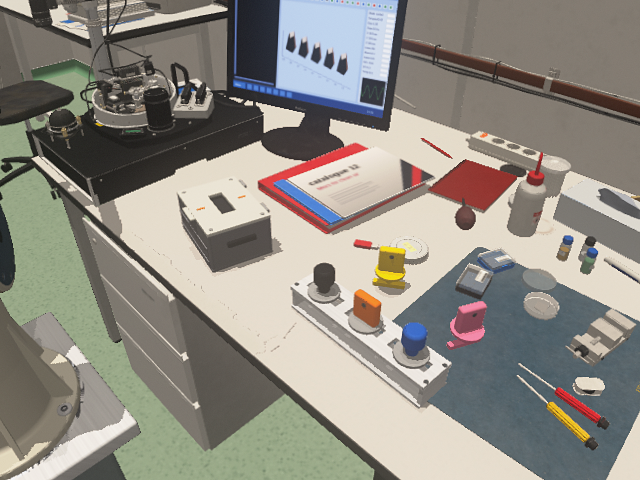

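View pics/t.png

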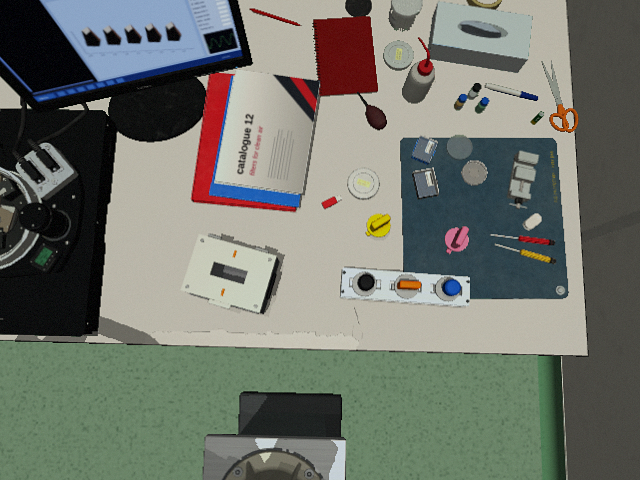

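The top view shows the orange wing at (408,285), in the middle place of the rack. The black knob is at (366,282) and the blue at (452,287). The lid slot is at (228,270), with orange marks at (235,253) and (222,292).

Things that could be mistaken for the key: yellow key (378,225), pink key (457,238), orange scissors (563,118), lid marks. I choose (408,285): orange, standing in the rack.

```bash
cat > m.py <<'E'
from h import *
out={}
for n,bk,bs in (('top',(390,270,428,300),(180,230,285,315)),('scene',(345,280,390,330),(175,175,275,265))):
    P,im,d=snap(n); hsv=cv2.cvtColor(im,cv2.COLOR_RGB2HSV)
    def pts(m,b,z=None):
        mm=np.zeros_like(m);mm[b[1]:b[3],b[0]:b[2]]=m[b[1]:b[3],b[0]:b[2]]
        v,u=np.nonzero(mm);uv=np.c_[u,v].astype(float)
        return uv,bydepth(P,uv,d[v,u])
    org=((hsv[...,0]>5)&(hsv[...,0]<20)&(hsv[...,1]>150)&(hsv[...,2]>80)).astype(np.uint8)
    uv,X=pts(org,bk); print(n,'wing z',np.percentile(X[:,2],[5,50,95]).round(4))
    t=X[:,2]>np.percentile(X[:,2],95)-0.006
    r=cv2.minAreaRect(onz(P,uv[t],.104)[:,:2].astype(np.float32)*1000); print('wing top',t.sum(),r)
    uv,X=pts(org,bs); 
    k,lab,st,ce=cv2.connectedComponentsWithStats(org[bs[1]:bs[3],bs[0]:bs[2]])
    for i in range(1,k):
        if st[i,4]>5: print('mark',st[i,4],onz(P,ce[i]+bs[:2],.09).round(4))
    # slot: dark pixels enclosed by lid
    lid=((hsv[...,2]>150)&(hsv[...,1]<60)).astype(np.uint8)
    dark=((hsv[...,2]<110)).astype(np.uint8)[bs[1]:bs[3],bs[0]:bs[2]]
    k,lab,st,ce=cv2.connectedComponentsWithStats(dark)
    for i in range(1,k):
        if st[i,4]>100 and st[i,4]<1500:
            v,u=np.nonzero(lab==i);W=onz(P,np.c_[u,v]+np.array(bs[:2]),.09)[:,:2]
            print('dark',st[i],cv2.minAreaRect(W.astype(np.float32)*1000))
    if n=='top':
        for nm,uv in (('black',(366,282)),('blue',(452,287))): print(nm,onz(P,[uv],.1).round(4))
        cv2.imwrite('pics/c.png',cv2.resize(im[220:310,330:480,::-1],None,fx=5,fy=5))
    print('lidz',bydepth(P,[(200,290)] if n=='top' else [(205,200)],d[290,200] if n=='top' else d[200,205]))
E
python3 m.py
```

```text
top wing z [0.0744 0.1037 0.1072]
wing top 128 ((496.0894470214844, -287.2269592285156), (15.144895553588867, 43.2607307434082), 0.004443662706762552)
mark 14 [[0.5544 0.0978 0.09  ]]
mark 12 [[0.4687 0.1195 0.09  ]]
dark [ 40   4  36  15 121] ((582.2301025390625, 91.38522338867188), (81.22052764892578, 11.549116134643555), 75.6966552734375)
dark [ 80  16  25  68 566] ((498.74810791015625, 11.53548812866211), (44.88676834106445, 147.20413208007812), 88.78675842285156)
dark [ 30  32  37  22 435] ((511.76837158203125, 108.67189025878906), (76.96339416503906, 28.263099670410156), 75.6523666381836)
black [[ 0.4978 -0.1925  0.1   ]]
blue [[ 0.4917 -0.379   0.1   ]]
lidz [[0.47172856 0.16794772 0.0904795 ]]
scene wing z [0.0639 0.0901 0.1048]
wing top 248 ((487.8912353515625, -297.3522644042969), (64.58683776855469, 31.596893310546875), 61.45170211791992)
mark 6 [[0.555  0.0985 0.09  ]]
mark 7 [[0.4685 0.1206 0.09  ]]
dark [ 35  19  25  20 238] ((510.2845153808594, 106.27159118652344), (68.53404235839844, 26.173791885375977), 75.8070297241211)
lidz [[0.49398576 0.14013004 0.08979786]]
```

View pics/c.png

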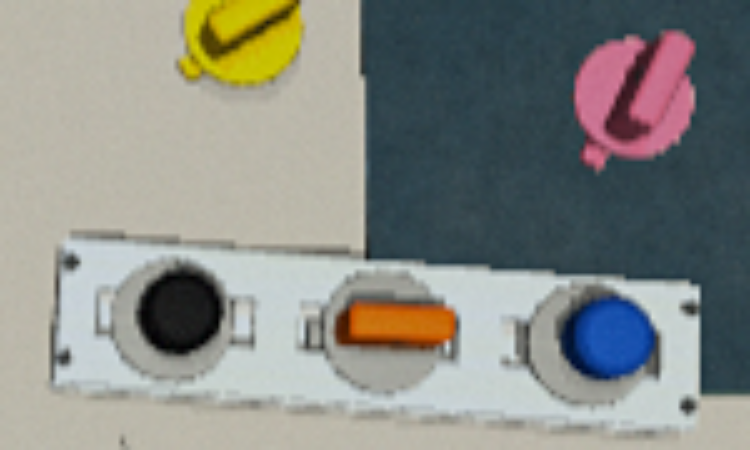

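The crop confirms it: orange wing with a steel collar, in the middle place. I'll retreat clear of the black equipment, then take a wrist look from above the key.

```bash
cat >> h.py <<'E'
def rot(a):
    a=np.radians(a);c,s=np.cos(a),np.sin(a)
    return np.array([[-s,c,0],[c,s,0],[0,0,-1.]])
E
python3 - <<'E'
from h import *
for a in (-2,178):
    print('key',a,np.round(robot.solve_ik([.496,-.287,.24],rot(a)),1))
for a in (-14.3,165.7,75.7,-104.3):
    print('slot',a,np.round(robot.solve_ik([.5116,.1088,.2],rot(a)),1))
robot.move_straight([.32,.22,.3],rate=.3)
q=robot.solve_ik([.44,-.287,.27],rot(178)); q2=robot.solve_ik([.44,-.287,.27],rot(-2))
a=178 if abs(q[5])<abs(q2[5]) else -2
robot.move_ptp([.47,-.287,.26],rot(a)); robot.pause(.2)
snap('wrist','w1.png'); print(a,robot.observe()['time_s'])
P=robot.camera_params('wrist'); print(ray(P,[(320,240)]))
E
```

```text
key -2 [-30.2  14.3  98.5  -0.   67.2 -28.2]
key 178 [-30.2  14.3  98.5  -0.   67.2 151.8]
slot -14.3 [ 11.8  12.1 106.9  -0.   61.1  26.1]
slot 165.7 [  11.8   12.1  106.9   -0.    61.1 -153.9]
slot 75.7 [ 11.8  12.1 106.9  -0.   61.1 -63.9]
slot -104.3 [ 11.8  12.1 106.9  -0.   61.1 116.1]
-2 3.7583
(array([ 0.47296156, -0.21183254,  0.42971643]), array([[-0.00335969, -0.2664217 , -0.96387078]]))
```

View pics/w1.png

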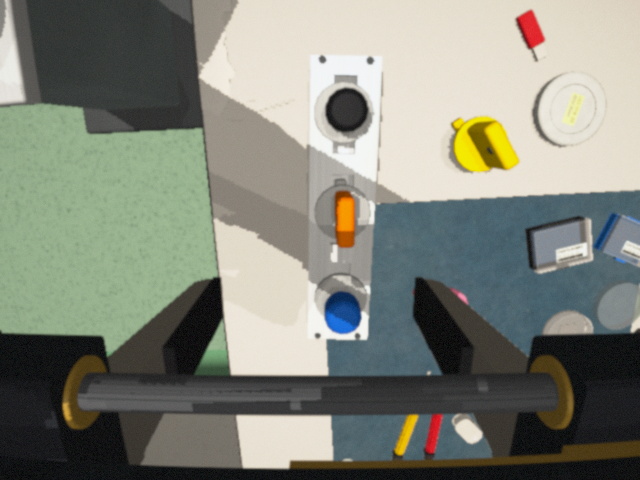

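The wrist view shows the wing at (345,219) between the black knob (348,108) and the blue (343,312). The rack screws are at (323,60), (370,60), (318,335) and (362,335).

Run:
```python
from h import *
P,im,d=snap('wrist'); hsv=cv2.cvtColor(im,cv2.COLOR_RGB2HSV)
S=onz(P,[(323,60),(370,60),(318,335),(362,335)],.05)[:,:2]; print(S.round(4),'rack centre',S.mean(0).round(4))
v=S[:2].mean(0)-S[2:].mean(0); print('rack yaw',np.degrees(np.arctan2(v[1],v[0]))-90)
m=(hsv[...,0]>5)&(hsv[...,0]<20)&(hsv[...,1]>150)&(hsv[...,2]>80); m[:180]=0;m[260:]=0;m[:,:320]=0;m[:,372:]=0
w,u=np.nonzero(m);X=bydepth(P,np.c_[u,w],d[w,u])
t=X[:,2]>.099; print(np.percentile(X[:,2],[5,50,95]),t.sum(),len(t))
print(cv2.minAreaRect(onz(P,np.c_[u,w][t],.104)[:,:2].astype(np.float32)*1000))
print(cv2.minAreaRect(X[t,:2].astype(np.float32)*1000))
```

```text
[[ 0.4801 -0.1452]
 [ 0.5234 -0.1465]
 [ 0.4658 -0.4257]
 [ 0.5145 -0.4275]] rack centre [ 0.496  -0.2862]
rack yaw -2.360369781720948
[0.08484726 0.10286709 0.10441245] 880 997
((493.75360107421875, -286.3108825683594), (43.85242462158203, 16.303791046142578), 89.41801452636719)
((490.5557861328125, -259.4619140625), (20.75175666809082, 99.40745544433594), 8.482783317565918)
```

Run:
```python
from h import *
R=rot(-1.5)
robot.move_ptp([.495,-.2865,.15],R)
print(robot.move_straight([.495,-.2865,.065],rate=.12,threshold=8))
print(robot.observe()['eef_pos'].round(4))
robot.close(); s=robot.observe(); print(s['grip_width']*92,s['grasp_force'],s['time_s'])
robot.move_straight([.495,-.2865,.15],rate=.12)
robot.move_straight([.495,-.2865,.23],rate=.25)
robot.move_ptp([.5116,.1088,.21],rot(-14.3)); robot.pause(.2)
s=robot.observe(); print(s['grip_width']*92,s['grasp_force'],s['wrist_force'],s['time_s'],s['eef_pos'])
snap('wrist','w2.png');snap('scene','s2.png')
```

```text
False
[ 0.4956 -0.2869  0.0659]
15.871343989755509 29.9893981218338 6.325
15.801688903198588 29.989121854305267 [ 0.27264551  0.11627268 -1.89535074] 9.3167 [0.51185314 0.10803575 0.21000071]
```

View pics/w2.png

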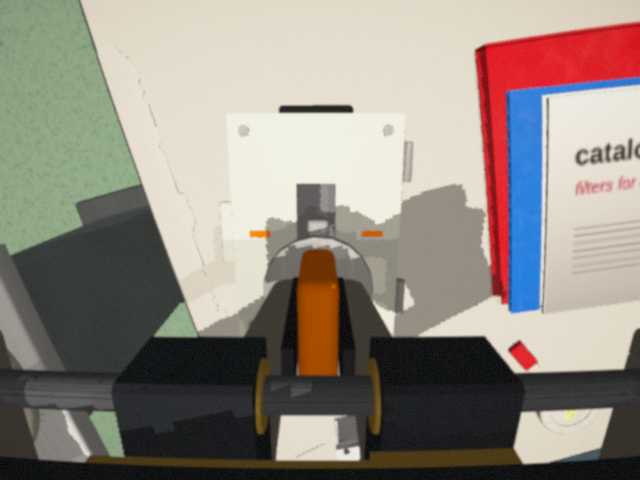

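View pics/s2.png

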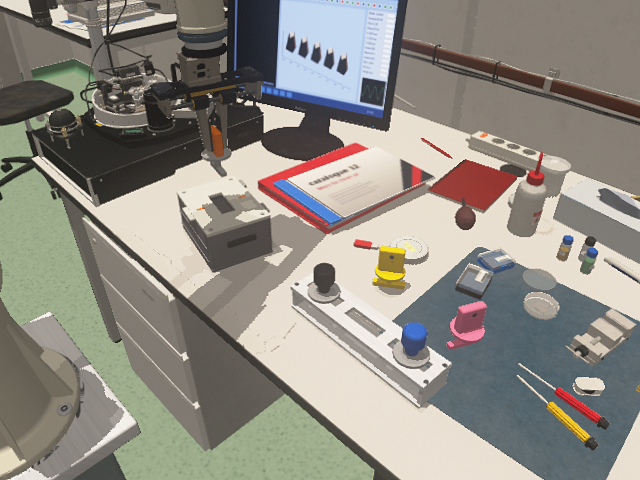

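The key is held upright and both pins still stand. The lid marks are at (260,234) and (372,234), and the collar's far edge is at (318,237). I'll refine with these, then insert.

Run:
```python
from h import *
P=robot.camera_params('wrist'); s=robot.observe(); p=np.array(s['eef_pos'])
M=onz(P,[(260,234),(372,234)],.09); print('marks',M.round(4),M.mean(0).round(4)); v=M[1]-M[0];print(np.degrees(np.arctan2(v[1],v[0])))
zc=p[2]+.019-.004-.024
e=onz(P,[(318,237),(264,285),(372,285)],zc)-p
y=np.array([np.sin(np.radians(14.3)),np.cos(np.radians(14.3)),0]);x=np.array([y[1],-y[0],0])
print('collar edge along y (exp 28), x',(e@y*1000).round(1),(e@x*1000).round(1))
S=onz(P,[(297,184),(335,184)],.09); print('slot end',((S-[.5116,.1088,.09])@y*1000).round(1),((S-[.5116,.1088,.09])@x*1000).round(1))
```

```text
marks [[0.4683 0.1189 0.09  ]
 [0.5529 0.0972 0.09  ]] [0.5106 0.108  0.09  ]
-14.404552592796845
collar edge along y (exp 28), x [26.8  2.1  2. ] [  0.4 -26.6  27.3]
slot end [37.9 37.9] [-15.   13.6]
```

Run:
```python
from h import *
c=[.511,.1084]; R=rot(-14.3)
print(robot.move_straight([*c,.125],R,rate=.1,threshold=10), robot.observe()['eef_pos'].round(4))
hit=robot.move_straight([*c,.1045],R,rate=.03,threshold=5)
s=robot.observe(); z=s['eef_pos'][2]; print(hit,s['eef_pos'].round(4),s['wrist_force'].round(1),s['time_s'])
if z<.109:
    robot.move_straight([*c,max(z,.1045)+.001],R,rate=.03)
    q=np.array(robot.observe()['q']); q[5]-=90; robot.goto_joints(q); robot.pause(.2)
    s=robot.observe(); print(s['eef_pos'].round(4),s['wrist_force'].round(1),s['wrist_torque'].round(2),s['grip_width']*92,s['time_s'])
    snap('wrist','w3.png')
```

```text
False [0.5115 0.1085 0.1255]
True [0.5106 0.1083 0.1049] [-1.3 -0.5  5.7] 11.0667
[0.5109 0.1084 0.1057] [-0.1  0.5 -2.7] [ 0.05 -0.02 -0.04] 15.924134451712613 12.9167
```

Run:
```python
from h import *
robot.open(); robot.pause(.2)
p=robot.observe()['eef_pos']
robot.move_straight([p[0],p[1],.2],rate=.12)
robot.move_straight([p[0]-.12,p[1],.3],rate=.25); robot.pause(.2)
P,a,_=snap('top');_,b,_=snap('scene')
A=cv2.resize(a[220:320,170:300],(400,308),interpolation=cv2.INTER_CUBIC);B=cv2.resize(b[110:400,150:460],(329,308))
cv2.imwrite('pics/f.png',np.hstack([A,B])[:,:,::-1]); print(robot.observe()['time_s'])
P,im,d=snap('wrist','w4.png')
```

```text
16.3583
```

View pics/f.png

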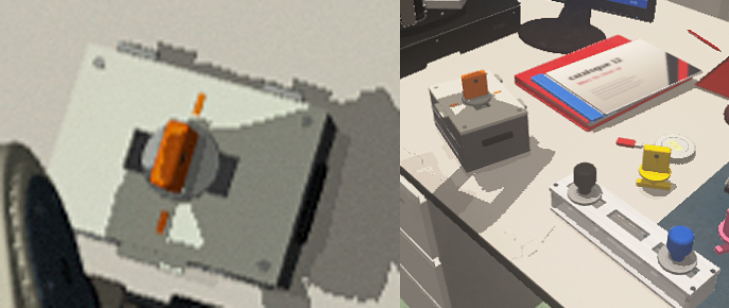

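View pics/w4.png

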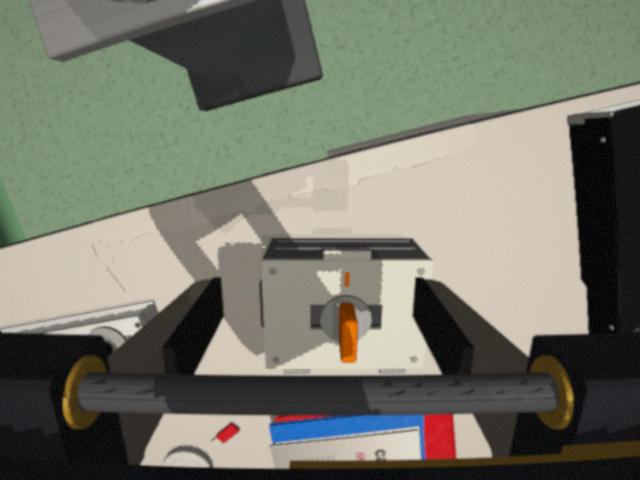

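The wing at (348,335) lines up with the mark at (347,279). The collar sits on the shut lid, the pins stand in the rack, and the gripper is clear.

```bash
python3 -c "
from station import robot
print(robot.job_done())"
```

```text
the job is handed in; nothing more can be done
None
```

The job is handed in: the T-key is seated, quarter-turned square across the slot and released, with the lid shut and both pins still in the rack, at about 16.4 s of the 43 s allowed.

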